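# Set the dish carriage to its latched viewing position

## Robot

A 6-joint arm with a two-finger parallel gripper is mounted at the origin on the work surface. World frame = base frame: x ahead of the robot, y to its left, z up, the work surface at z = 0. Lengths are in m, angles in degrees, forces in N, time in s.
With the tool pointing down it reaches from about 0.4 to 0.825 m from the base axis. Payload 7 kg.
Tool frame: the origin (TCP) lies at the very end of the fingers, on their centre line; the grasp point (between the pads) lies 19 mm behind it (ctrl.tcp_to_grasp is the distance from the TCP to the grasp point, in m); z points along the fingers, y is the direction in which the jaws open and shut (so a half turn about z gives the same grasp; the last joint's range is limited). The gripper opens to 88 mm and grips with 3 to 60 N. Pads are 19 mm wide; open, the fingers measure 130 mm over their backs; the gripper's body (78 mm by 193 mm) begins 47 mm behind the grasp point.
Start: joints at [82.454, 20.546, 0.682, 0, -70.136, -16.507], TCP at [0.275, 0.616, 0.227] pointing down, gripper open.
Joint ranges: [-176.03, 176.03], [-82.01, 121.73], [-58.28, 71.71], [-173.87, 95.51], [-174.79, -0.11], [-173.66, 173.66]. Speed limits (degrees/s): [136.94, 136.94, 172.46, 180, 180, 180].

## Interface

Orientations are given as [roll, pitch, yaw] about the fixed x, y, z axes, in that order (R = Rz(yaw) Ry(pitch) Rx(roll)).
In Python, from plant import ctrl gives the robot as it stands.
- The arm moves only by the tool jog_arm, never from a script. Its argument "commands" is a list of rows, each an object of numbers: "x", "y", "z": the shift along the tool's x, y, z in cm; "roll": the turn about the tool's z in rad. In form: [{"x": .., "y": .., "z": .., "roll": ..}, ...]. A call has 1 to 12 rows; each row shifts and turns the commanded pose from where the row before left it, along the tool's axes as they then stand; what a row does not reach is not made up. A row lasts 1/10 s, in which the tool goes at most 50 mm and 8.59 degrees, less where a joint would pass 70% of its speed; a pose out of reach is approached as far as the arm can. A call is refused whole if a number of a shift passes 5 or a number of a turn 0.15, either way. A call with a gripper value outside its range is refused whole. "gripper" is the finger opening in cm, from 0 to 8.76, set as the call begins (left out, the last holds). The fingers move at their own pace and stop on an object; the grip force is fixed at half the most. Time passes only in rows, so rows that do not move let the fingers close. It gives the time, the measured TCP pose, the force and the opening at its end, in the units of the state.
- ctrl.get_obs(): the state, without advancing time (a new reading comes with each control period).
- ctrl.snapshot(name): name is "scene" or "top"; returns a dict with "image" (420x560x3 uint8, red, green, blue), "mtx" (3x3 intrinsics, pixels), "position" and "orientation" of the camera in the world. Camera axes: x right, y up, looking along -z (the intrinsics and any distortion apply to the point x, -y, -z); pixel columns grow to the right and rows downward; lengths in m; the calibration is good to about 2 mm. A picture is of the moment at which its call begins. There is no depth.
- ctrl.close_job(): hands the job in, once; it reports no verdict.
Trained networks look in the newest picture that a camera, given by its name, has taken for a name from the list of things; names that differ only in an ending like _2 or _b are one class to them, and where a whole thing is asked for, a point or a joint stands for the part that bears it (a point fixed in the world has none). Each returns a list of dicts, best first, with "confidence" (0 to 1); they miss things now and then, are a little off and sometimes report something else, mostly with a low value. They report only what shows in the picture. A call takes as long as a camera call.
- ctrl.search_frame(camera, query): "position" ([column, row] as shares, 0 to 1, of the picture: columns of its width, rows of its height, amid what is visible of it).
- ctrl.regions_of(camera, query): "mask" (420x560 bool, what is visible of it) and "position" ([column, row] as shares, 0 to 1, of the picture: columns of its width, rows of its height, amid what is visible of it).
The state is a dict: "clock": time; "joint_pos": joint angles; "qvel": joint speeds; "tau": joint torques, N m; "tool_pos": TCP position; "orientation": TCP orientation; "force": force on the tool from outside, world axes, zero at the start; "moment": the same for the moment, N m; "opening": finger opening in m.
Only numpy, scipy, OpenCV 4.12 (cv2) and the standard library are available. Lean on these libraries where they do the work, as an engineer would, in place of code of your own. Each camera call takes 0.05 s, during which the arm holds its last target.

## Task

Bring the covered dish under the microscope's lens: with the fingertips, push the sprung carriage by its upright push plate all the way in to its end stop, then let go and back away, so that it springs back by itself and is caught by the stop pin at its middle position. Only push, on the plate's outer face and without forcing it at the stop: do not pinch the plate, keep off the dish and the stop pin, and leave the other things on the bench where they stand.

Things in the scene. Friction and masses are not known exactly. Their poses are not given: they have to be found in the camera images.
- microscope: Cream microscope fixed to the bench, base 150 x 400 mm, 25 mm high. Origin on the bench directly below the lens, z up; its +y is the way the carriage is pushed in, towards the column (y = 135 to 195 mm). Overhead: arm above 210 mm, lens tube 60 mm wide over the origin, eyepieces 400 mm high above the column; nothing above the push plate on the -y side. Position and yaw vary.
- carriage (a joint): Sliding aluminium carriage with the dish, m along the microscope's +y: 0 = out (start), 0.065 = hard end stop, 0.035 = middle, dish under the lens. A spring pushes it out with 5 N at 0 rising to 9 N at 0.065; a damper adds 60 N per m/s (it returns in under 1 s). Past about 0.037 the stop pin drops and the carriage then comes back only to 0.035; let go earlier it returns to 0.
- push_face (a point): Centre of the outer (-y) face of the carriage's upright steel push plate, moving with it. The plate is 92 mm wide (along the microscope's x), 10 mm thick, from 42 to 100 mm above the bench (this point: 80 mm), a brace sloping down behind it. The space outside it is free; only the 25 mm high base lies below, ending about 5 mm outside it at the start. Axes as the microscope's.
- stop_pin (a joint): Small vertical sprung stop pin with an 18 mm black head, in a bracket on the +x side of the carriage; in m: 0 = up, riding on the carriage's latch bar (start), about 0.008 = dropped behind the bar. It drops by itself, within 0.3 s.
- pin_top (a point): Top of the stop pin's head, 110 mm above the bench when up, at x = +50 mm, y = 0 of the microscope.
- dish_center (a point): Centre of the loose covered round dish, 55 mm in diameter and 14 mm high, that lies in the carriage's square pocket, its underside 52 mm above the bench.
- brace_mid (a point): Middle of the steel brace: a sheet 92 mm wide that slopes down from the top edge of the push plate on its inner (+y) side and only stiffens the plate. Nothing should press on it: touching it would mean pinching or pulling the plate.
- pocket (a point): Centre of the floor of the carriage's pocket, on which the dish lies (moves with the carriage); 150 mm inwards (+y) of the push face.
- lens_tip (a point): Tip of the microscope's lens, 84 mm above the bench, on the microscope's z axis.
- reagent: Loose amber reagent bottle, 48 mm in diameter, 105 mm high; origin at the centre of its underside. Bystander.
- jar: Loose clear jar with white cap, 52 mm in diameter, 60 mm high; origin at the centre of its underside. Bystander.
- slide_box: Loose blue box for glass slides, 71 x 101 x 32 mm high; origin at the centre of its underside. Bystander.
- dish_stack: Loose stack of dishes, 55 mm in diameter, 56 mm high; origin at the centre of its underside. Bystander.
- beaker: Loose glass beaker, 64 mm in diameter, 75 mm high; origin at the centre of its underside. Bystander.
- counter: Loose round steel tally counter, 52 mm in diameter, 42 mm high; origin at the centre of its underside. Bystander.
- timer: Loose white timer, 30 x 60 mm, 55 mm high; origin at the centre of its underside. Bystander.
- dish: The same loose dish; origin at the centre of its underside. It is not to be touched.

How it is judged:
By the outcome, as a careful person would: the job done as asked, in the order asked, and still so for the second after the job is handed in, with the robot touching nothing.
It also fails if it takes over 38 s, if anything falls off the work surface, if the arm or the gripper's body presses on something with over 40 N, if the wrist force passes 120 N, or if a joint passes its speed limit or range.

## Working session

There is one attempt and no reset: what is moved stays moved. The work goes in short steps, Python scripts to look and compute and a tool call to move; the robot and the scene stay as the last step left them, time stands still between calls to the robot, and variables do not carry over. Pictures are saved under pics/ and viewed, and the job is handed in when it is done.

Besides the shell and the picture viewer there is one more tool, called after ">>>" by a JSON object that holds its "name" and its "arguments", one argument or row to a line. jog_arm: Moves the arm, as the interface text tells. Its arguments: {"type":"object","properties":{"commands":{"type":"array"},"gripper":{"type":"number"}},"required":["commands"]}

```bash
mkdir -p pics; cat > h.py <<'E'
import numpy as np,cv2
from plant import ctrl
from scipy.spatial.transform import Rotation as R
def cam(s):
    o=np.array(s["orientation"],float)
    Rm=o if o.shape==(3,3) else R.from_euler('xyz',o,degrees=True).as_matrix() if o.size==3 else None
    return Rm,np.array(s["position"]),np.array(s["mtx"])
def ray(s,uv):
    Rm,p,K=cam(s); d=np.linalg.inv(K)@np.array([uv[0],uv[1],1]); d=Rm@np.array([d[0],-d[1],-d[2]]); return p,d
def at_z(s,uv,z):
    p,d=ray(s,uv); return p+d*(z-p[2])/d[2]
def proj(s,X):
    Rm,p,K=cam(s); c=Rm.T@(np.array(X)-p); q=K@np.array([c[0],-c[1],-c[2]]); return q[:2]/q[2]
E
python3 - <<'E'
from h import *
import pickle
for n in("scene","top"):
    s=ctrl.snapshot(n); print(n,{k:v for k,v in s.items() if k!="image"})
    pickle.dump(s,open(n+"0.pkl","wb"))
    cv2.imwrite(f"pics/{n}0.png",s["image"][:,:,::-1])
    for q in("push_face","pin_top","dish_center","lens_tip","brace_mid","microscope"):
        print(q,[(round(r["confidence"],2),np.round(np.array(r["position"])*[560,420],1)) for r in ctrl.search_frame(n,q)[:2]])
print(ctrl.get_obs())
E
```

```text
scene {'mtx': array([[479.44103366,   0.        , 284.29095382],
       [  0.        , 479.44103366, 209.63773539],
       [  0.        ,   0.        ,   1.        ]]), 'position': array([1.22399325, 0.3330244 , 0.88699201]), 'orientation': array([ 42.84064117,  -0.17123007, 103.94632697])}
push_face [(0.81, array([136.3, 234.7]))]
pin_top [(0.62, array([172.8, 233.1]))]
dish_center [(0.68, array([398.9, 190. ])), (0.57, array([172.4, 233.8]))]
lens_tip [(0.83, array([208.4, 230.3])), (0.26, array([140.6, 235.9]))]
brace_mid [(0.91, array([140.5, 235.6]))]
microscope [(0.85, array([204. , 227.6]))]
top {'mtx': array([[454.13399396,   0.        , 278.15390193],
       [  0.        , 454.13399396, 203.13338068],
       [  0.        ,   0.        ,   1.        ]]), 'position': array([0.36873511, 0.16127756, 1.22106504]), 'orientation': array([  8.92197537,  -0.74941782, -89.28624095])}
push_face [(0.97, array([395. , 181.7]))]
pin_top []
dish_center [(0.41, array([364. , 183.9]))]
lens_tip [(0.84, array([339.1, 178.3]))]
brace_mid [(0.62, array([394.7, 176.2])), (0.33, array([374.7, 232.9]))]
microscope [(0.95, array([340.9, 177.5]))]
{'clock': 0.7, 'joint_pos': array([ 8.24538777e+01,  2.05432422e+01,  6.79652266e-01, -5.70982730e-04,
       -7.01368062e+01, -1.65071503e+01]), 'qvel': array([ 0.00409461, -0.05642172, -0.00401888, -0.01651517,  0.1435318 ,
        0.0156906 ]), 'tau': array([-3.01392502e-04, -5.82156587e+01,  2.93249720e+01,  7.00080156e+00,
        1.25767846e-02, -4.46139586e-05]), 'tool_pos': array([0.27511854, 0.61633252, 0.22657711]), 'orientation': array([ 1.79999468e+02,  4.02312929e-04, -2.40534666e+01]), 'force': array([-0.10226784,  0.04156875, -0.08772891]), 'moment': array([-0.03444464,  0.01095228,  0.06100945]), 'opening': 0.08766395442468207}
```

```bash
python3 - <<'E'
import cv2
for n in("scene","top"):
    i=cv2.imread(f"pics/{n}0.png"); cv2.imwrite(f"pics/{n}0b.png",i)
t=cv2.imread("pics/top0.png")[90:300,240:480]; cv2.imwrite("pics/top0c.png",cv2.resize(t,None,fx=2.8,fy=2.8,interpolation=cv2.INTER_CUBIC))
t=cv2.imread("pics/scene0.png")[120:330,50:310]; cv2.imwrite("pics/scene0c.png",cv2.resize(t,None,fx=2.8,fy=2.8,interpolation=cv2.INTER_CUBIC))
E
```

```text
(no output)
```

View pics/scene0.png

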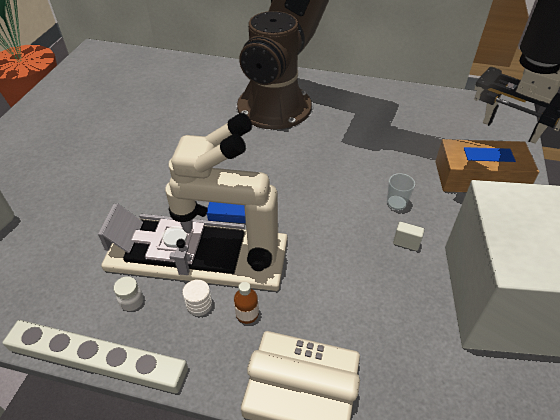

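View pics/top0.png

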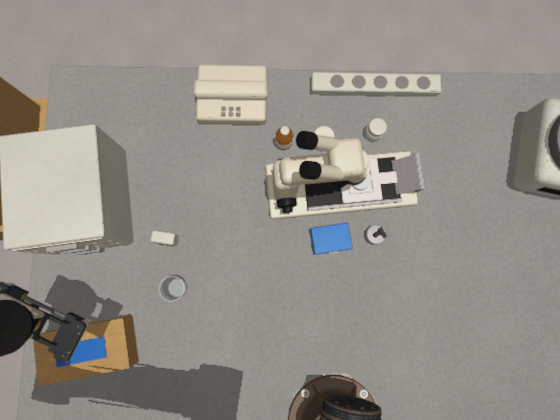

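View pics/top0c.png

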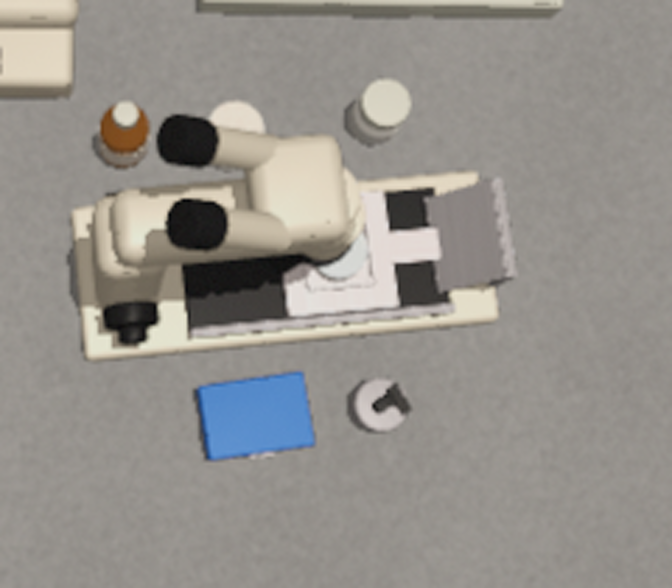

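View pics/scene0c.png

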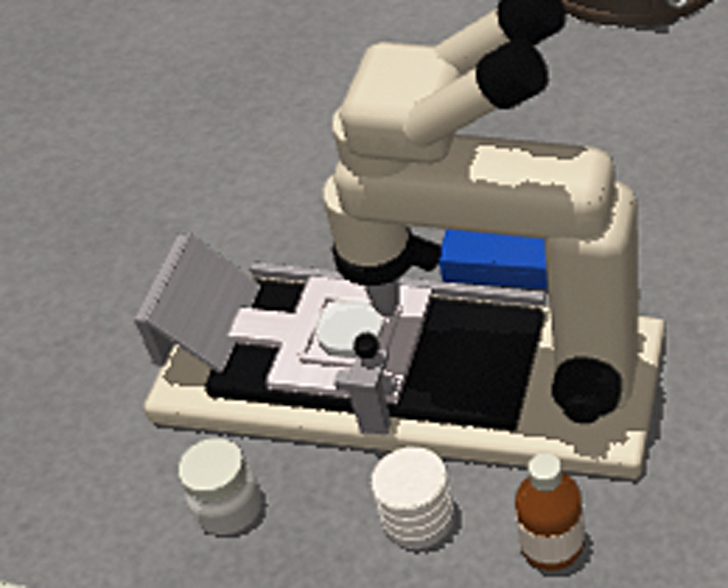

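```bash
python3 - <<'E'
from h import *
import pickle
from scipy.optimize import least_squares
t=pickle.load(open("top0.pkl","rb"));s=pickle.load(open("scene0.pkl","rb"))
T=lambda a,b:(a/2.8+240-.3,b/2.8+90-.3)
S=lambda a,b:(a/2.8+50-.3,b/2.8+120-.3)
# mic-frame pts (x,y,z)
obs=[(t,T(475,173),(.075,-.19,.025)),(t,T(497,319),(-.075,-.19,.025)),(t,T(90,350),(-.075,.21,.025)),(t,T(73,210),(.075,.21,.025)),
(t,T(496,180),(.046,-.185,.1)),(t,T(513,277),(-.046,-.185,.1)),
(s,S(187,235),(-.046,-.185,.1)),(s,S(137,319),(.046,-.185,.1)),(s,S(148,402),(.075,-.19,.025)),(s,S(638,463),(.075,.21,.025)),(s,S(662,320),(-.075,.21,.025)),(s,S(366,342),(.05,0,.11))]
def X(p,m):
    c,q=np.cos(p[2]),np.sin(p[2]); return np.array([p[0]+c*m[0]-q*m[1],p[1]+q*m[0]+c*m[1],m[2]])
f=lambda p:np.concatenate([proj(o[0],X(p,o[2]))-o[1] for o in obs])
r=least_squares(f,[.46,.05,0],loss='soft_l1')
print(r.x[:2],np.degrees(r.x[2]));print(np.round(f(r.x).reshape(-1,2),1))
p=r.x
for m in[(0,-.185,.08),(0,-.225,.08),(0,-.15,.08),(0,-.12,.08)]:print(m,X(p,m))
np.save("pose.npy",p)
for n,z,k in[("reagent",.05,0),("jar",.03,0),("counter",.02,0),("slide_box",.016,0)]:
    for q in ctrl.search_frame("top",n)[:1]:print(n,at_z(t,np.array(q["position"])*[560,420],z))
E
```

```text
[ 0.61414053 -0.02941093] 5.716257651919675
[[ 1.1 -1.2]
 [ 0.7  0.9]
 [-3.   2.5]
 [-1.5 -2.4]
 [ 2.  -0.5]
 [ 0.9  0.2]
 [-1.4 -1.3]
 [ 0.1 -0.5]
 [-1.8  1.4]
 [ 1.9  1.7]
 [ 3.  -0.6]
 [ 0.9 -0.4]]
(0, -0.185, 0.08) [ 0.63256692 -0.21349099  0.08      ]
(0, -0.225, 0.08) [ 0.636551   -0.25329209  0.08      ]
(0, -0.15, 0.08) [ 0.62908084 -0.17866503  0.08      ]
(0, -0.12, 0.08) [ 0.62609278 -0.14881421  0.08      ]
reagent [0.72948986 0.12981012 0.05      ]
jar [ 0.7582257  -0.10896761  0.03      ]
counter [ 0.48017407 -0.11871611  0.02      ]
slide_box [0.46930035 0.00750707 0.016     ]
```

```bash
python3 - <<'E'
from h import *
import pickle
t=pickle.load(open("top0.pkl","rb"));s=pickle.load(open("scene0.pkl","rb"))
for z in(0,.1,.2,.3):print("cab",z,at_z(t,(103,241),z),at_z(t,(125,245),0))
for uv in((310,180),(308,149),(277,190)):print("eye",uv,at_z(t,uv,.4),at_z(t,uv,.3))
E
```

```text
cab 0 [0.45137373 0.6146482  0.        ] [0.44149063 0.55540505 0.        ]
cab 0.1 [0.44460599 0.57751909 0.1       ] [0.44149063 0.55540505 0.        ]
cab 0.2 [0.43783824 0.54038997 0.2       ] [0.44149063 0.55540505 0.        ]
cab 0.3 [0.43107049 0.50326086 0.3       ] [0.44149063 0.55540505 0.        ]
eye (310, 180) [0.54186315 0.09387179 0.4       ] [0.56294894 0.08566224 0.3       ]
eye (308, 149) [0.6008646  0.09770168 0.4       ] [0.62913635 0.08995858 0.3       ]
eye (277, 190) [0.52217757 0.15457021 0.4       ] [0.54086579 0.1537533  0.3       ]
```

>>> {"name": "jog_arm", "arguments": {
  "commands": [
    {"roll":-0.14},
    {"roll":-0.14},
    {"roll":-0.14},
    {"y":3},
    {"y":4},
    {"y":4},
    {"y":4},
    {"y":4},
    {"y":4},
    {"y":4}
  ],
  "gripper": 0
}}

```text
validation failed for argument at $.co...
```

>>> {"name": "jog_arm", "arguments": {
  "commands": [
    {"x":0,"y":0,"z":0,"roll":-0.14},
    {"x":0,"y":0,"z":0,"roll":-0.14},
    {"x":0,"y":0,"z":0,"roll":-0.14},
    {"x":0,"y":3,"z":0,"roll":0},
    {"x":0,"y":4,"z":0,"roll":0},
    {"x":0,"y":4,"z":0,"roll":0},
    {"x":0,"y":4,"z":0,"roll":0},
    {"x":0,"y":4,"z":0,"roll":0},
    {"x":0,"y":4,"z":0,"roll":0},
    {"x":0,"y":4,"z":0,"roll":0}
  ],
  "gripper": 0
}}

```text
clock: 1.9
tool_pos: [0.2751, 0.3447, 0.2266]
orientation: [-180.0, -0.0, 0.0]
force: [-0.2, -0.4, 0.2]
opening: 0.0132
```

>>> {"name": "jog_arm", "arguments": {
  "commands": [
    {"x":2.7,"y":3,"z":0,"roll":0},
    {"x":2.7,"y":3,"z":0,"roll":0},
    {"x":2.7,"y":3,"z":0,"roll":0},
    {"x":2.7,"y":3,"z":0,"roll":0},
    {"x":2.7,"y":3,"z":0,"roll":0},
    {"x":0,"y":4,"z":0,"roll":0},
    {"x":0,"y":4,"z":0,"roll":0},
    {"x":0,"y":4,"z":0,"roll":0},
    {"x":0,"y":4,"z":0,"roll":0},
    {"x":0,"y":4,"z":0,"roll":0},
    {"x":0,"y":4,"z":0,"roll":0},
    {"x":0,"y":4,"z":0,"roll":0}
  ],
  "gripper": 0
}}

```text
clock: 3.1
tool_pos: [0.41, -0.0852, 0.2271]
orientation: [-180.0, -0.1, 0.0]
force: [0.9, -0.2, -0.3]
opening: 0.0003
```

>>> {"name": "jog_arm", "arguments": {
  "commands": [
    {"x":0,"y":4,"z":0,"roll":0},
    {"x":0,"y":4,"z":0,"roll":0},
    {"x":0,"y":4,"z":0,"roll":0},
    {"x":0,"y":4,"z":0,"roll":0},
    {"x":0,"y":4,"z":0,"roll":0},
    {"x":2,"y":3,"z":0,"roll":0},
    {"x":4,"y":0,"z":0,"roll":0},
    {"x":4,"y":0,"z":0,"roll":0},
    {"x":4,"y":0,"z":0,"roll":0},
    {"x":4,"y":0,"z":0,"roll":0},
    {"x":4,"y":0,"z":0,"roll":0},
    {"x":0,"y":0,"z":0,"roll":0}
  ]
}}

```text
clock: 4.3
tool_pos: [0.6339, -0.3131, 0.2242]
orientation: [-180.0, 0.1, 0.1]
force: [-1.1, 0.6, -1.0]
opening: 0.0002
```

>>> {"name": "jog_arm", "arguments": {
  "commands": [
    {"x":0,"y":0,"z":0,"roll":0.147},
    {"x":0,"y":0,"z":0,"roll":0.147},
    {"x":0,"y":0,"z":0,"roll":0.147},
    {"x":0,"y":0,"z":0,"roll":0.147},
    {"x":0,"y":0,"z":0,"roll":0.147},
    {"x":0,"y":0,"z":0,"roll":0.147},
    {"x":0,"y":0,"z":0,"roll":0.147},
    {"x":0,"y":0,"z":0,"roll":0.147},
    {"x":0,"y":0,"z":0,"roll":0.147},
    {"x":0,"y":0,"z":0,"roll":0.147},
    {"x":0,"y":0,"z":0,"roll":0}
  ]
}}

```text
clock: 5.4
tool_pos: [0.63, -0.3136, 0.2267]
orientation: [-180.0, 0.0, -84.3]
force: [-0.4, 0.3, 0.5]
opening: 0.0007
```

>>> {"name": "jog_arm", "arguments": {
  "commands": [
    {"x":0,"y":0,"z":4,"roll":0},
    {"x":0,"y":0,"z":4,"roll":0},
    {"x":0,"y":0,"z":4,"roll":0},
    {"x":0,"y":0,"z":3,"roll":0},
    {"x":0,"y":0,"z":1,"roll":0},
    {"x":0,"y":0,"z":0,"roll":0},
    {"x":0,"y":0,"z":0,"roll":0}
  ]
}}

```text
clock: 6.1
tool_pos: [0.6314, -0.314, 0.0683]
orientation: [-179.9, -0.1, -84.1]
force: [0.3, 0.4, 0.1]
opening: 0.0004
```

```bash
python3 - <<'E'
from h import *
for n in("scene","top"):
    s=ctrl.snapshot(n)
    im=s["image"][:,:,::-1]
    c=im[120:330,50:310] if n=="scene" else im[90:300,240:500]
    cv2.imwrite(f"pics/{n}1.png",cv2.resize(c,None,fx=2.8,fy=2.8,interpolation=cv2.INTER_CUBIC))
o=ctrl.get_obs();print(o["tool_pos"],o["orientation"],o["joint_pos"],o["force"])
p=np.load("pose.npy");d=np.array(o["tool_pos"])[:2]-p[:2];c,q=np.cos(p[2]),np.sin(p[2]);print("mic",c*d[0]+q*d[1],-q*d[0]+c*d[1])
E
```

```text
[ 0.63171066 -0.31398665  0.06896334] [-1.79811238e+02 -8.07618693e-02 -8.41478122e+01] [-1.06394359e+01  3.01421569e+01 -5.80193051e+00  2.95409978e-02
 -5.38519934e+01  1.64743737e+01] [-0.75309528 -0.26419989  0.69037212]
mic -0.010861575430027727 -0.2849106396903604
```

View pics/scene1.png

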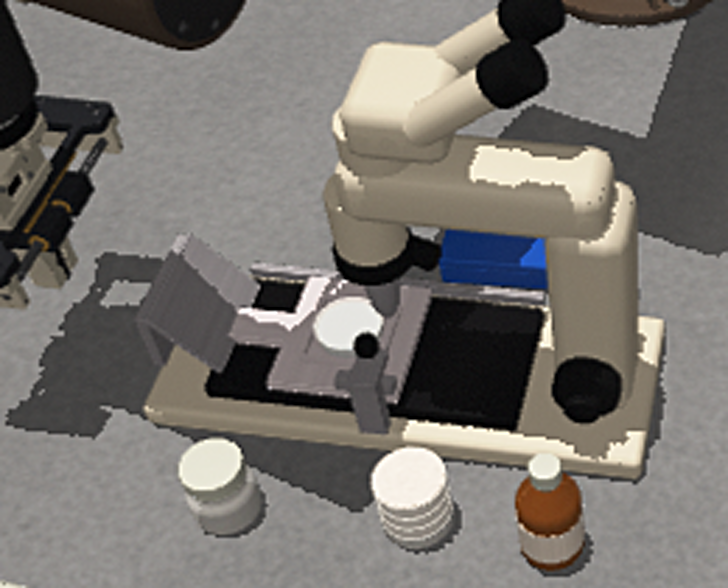

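View pics/top1.png

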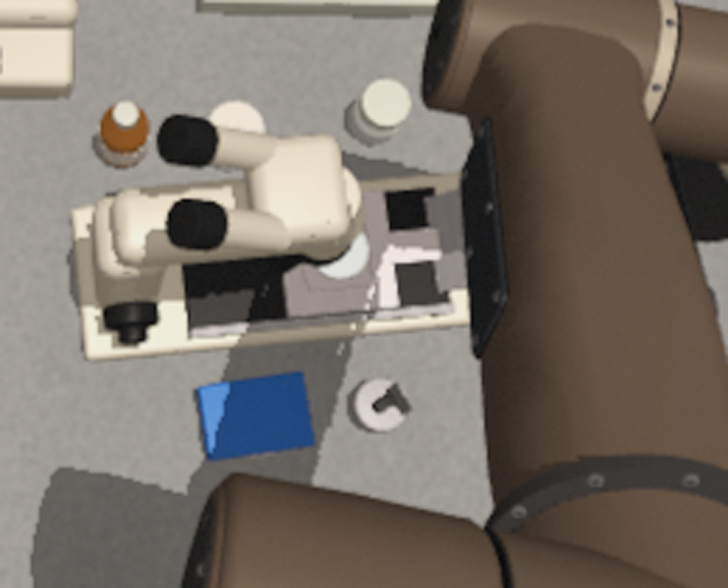

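```bash
python3 - <<'E'
from h import *
for n in("scene","top"):
    s=ctrl.snapshot(n)
    cv2.imwrite(f"pics/{n}2.png",s["image"][:,:,::-1])
    for z in(.3,.45,.6):
        print(n,z,at_z(s,(411,200),z),at_z(s,(415,110),z))
E
```

```text
scene 0.3 [0.62095348 0.40746009 0.3       ] [0.35615416 0.39826671 0.3       ]
scene 0.45 [0.77505432 0.38843878 0.45      ] [0.57792185 0.38159468 0.45      ]
scene 0.6 [0.92915517 0.36941748 0.6       ] [0.79968954 0.36492265 0.6       ]
top 0.3 [ 0.52400527 -0.1229994   0.3       ] [ 0.71852814 -0.13798165  0.3       ]
top 0.45 [ 0.49871875 -0.07670349  0.45      ] [ 0.66156261 -0.08924581  0.45      ]
top 0.6 [ 0.47343224 -0.03040758  0.6       ] [ 0.60459709 -0.04050997  0.6       ]
```

View pics/scene2.png

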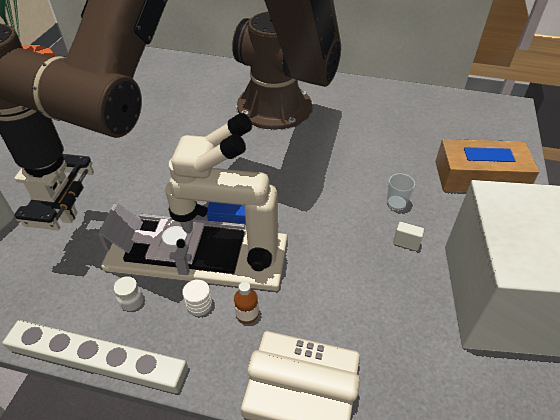

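View pics/top2.png

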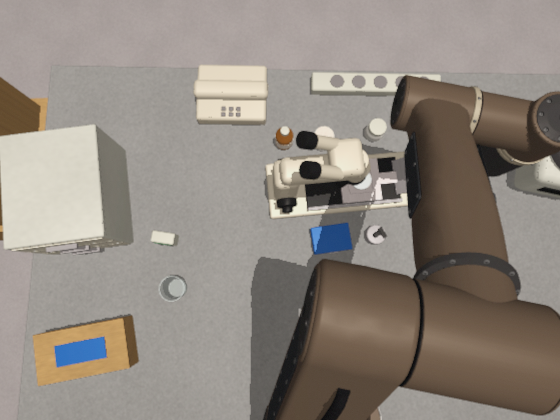

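```bash
python3 - <<'E'
from h import *
t=ctrl.snapshot("top");s=ctrl.snapshot("scene")
def tri(a,b):
    p1,d1=ray(t,a);p2,d2=ray(s,b);A=np.stack([d1,-d2],1);k=np.linalg.lstsq(A,p2-p1,rcond=None)[0];x,y=p1+k[0]*d1,p2+k[1]*d2;return (x+y)/2,np.linalg.norm(x-y)
print("cap c",tri((403,101),(123,105)))
print("eyetips",tri((307,140),(240,123)),tri((307,140),(233,146)),tri((311,171),(240,124)),tri((311,171),(233,147)))
print("head", tri((347,158),(193,155)))
for X in[(.6317,-.314,.07),(.6317,-.314,.36),(.70,-.13,.36)]:print(proj(t,X),proj(s,X))
o=ctrl.get_obs();print(o["clock"])
E
```

```text
cap c (array([ 0.67605673, -0.06440867,  0.45049627]), np.float64(0.007577578588076979))
eyetips (array([0.61622477, 0.1038148 , 0.40273042]), np.float64(0.00822906238477119)) (array([0.62957451, 0.09696636, 0.36246955]), np.float64(0.00035056957427123637)) (array([0.56757307, 0.08938154, 0.36190684]), np.float64(0.0011313038907613162)) (array([0.57944718, 0.08119765, 0.31617319]), np.float64(0.0078034560165080894))
head (array([0.6093152 , 0.00916685, 0.30702972]), np.float64(0.0006919690309017244))
[456.04042826 174.55886801] [ 70.75828216 217.82442482]
[514.79574483 142.65122501] [ 19.7633431  112.63968729]
[420.68246728 108.0536319 ] [ 91.50011769 152.01221737]
6.4
```

>>> {"name": "jog_arm", "arguments": {
  "commands": [
    {"x":0,"y":0,"z":0,"roll":-0.143},
    {"x":0,"y":0,"z":0,"roll":-0.143},
    {"x":0,"y":0,"z":0,"roll":-0.143},
    {"x":0,"y":0,"z":0,"roll":-0.143},
    {"x":0,"y":0,"z":0,"roll":-0.143},
    {"x":0,"y":0,"z":0,"roll":-0.143},
    {"x":0,"y":0,"z":0,"roll":-0.143},
    {"x":0,"y":0,"z":0,"roll":-0.143},
    {"x":0,"y":0,"z":0,"roll":-0.143},
    {"x":0,"y":0,"z":0,"roll":-0.143},
    {"x":0,"y":0,"z":0,"roll":-0.143},
    {"x":1,"y":0,"z":0,"roll":0}
  ],
  "gripper": 8.76
}}

```text
clock: 7.6
tool_pos: [0.6399, -0.3127, 0.0673]
orientation: [-180.0, -0.0, 6.0]
force: [-0.0, -0.2, 0.2]
opening: 0.0862
```

>>> {"name": "jog_arm", "arguments": {
  "commands": [
    {"x":0,"y":0,"z":0,"roll":0},
    {"x":0,"y":0,"z":0,"roll":0}
  ]
}}

```text
clock: 7.8
tool_pos: [0.6407, -0.3124, 0.0666]
orientation: [180.0, -0.0, 5.7]
force: [-0.2, -0.4, -0.5]
opening: 0.0876
```

```bash
python3 - <<'E'
from h import *
for n in("scene",):
    s=ctrl.snapshot(n)
    im=s["image"][:,:,::-1]
    cv2.imwrite(f"pics/{n}3.png",cv2.resize(im[60:330,0:310],None,fx=2.2,fy=2.2,interpolation=cv2.INTER_CUBIC))
o=ctrl.get_obs();print(o["clock"],o["tool_pos"],o["orientation"],o["force"])
p=np.load("pose.npy");d=np.array(o["tool_pos"])[:2]-p[:2];c,q=np.cos(p[2]),np.sin(p[2]);print("mic",c*d[0]+q*d[1],-q*d[0]+c*d[1])
E
```

```text
7.85 [ 0.64043374 -0.31241336  0.06649702] [-1.79996576e+02  1.06861738e-03  5.77405048e+00] [-0.48908674 -0.74644699 -0.90427745]
mic -0.0020251744287621658 -0.28421401022971593
```

View pics/scene3.png

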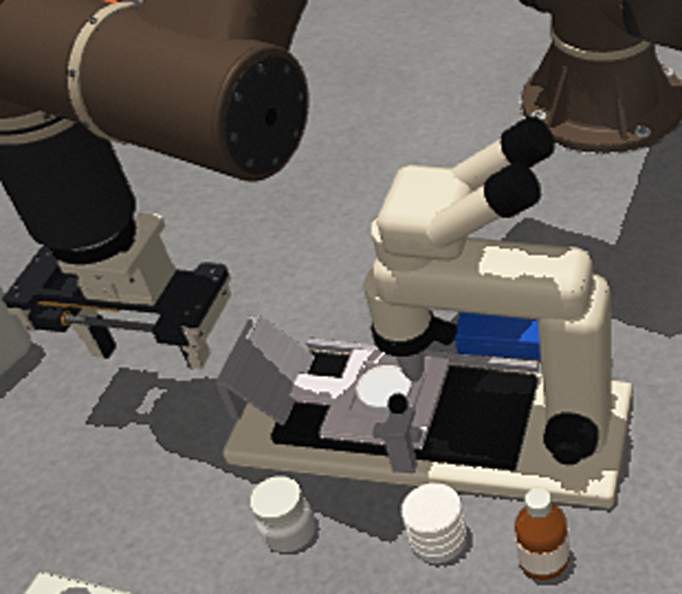

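>>> {"name": "jog_arm", "arguments": {
  "commands": [
    {"x":0,"y":-1,"z":0,"roll":0},
    {"x":0,"y":-1,"z":0,"roll":0},
    {"x":0,"y":-0.5,"z":0,"roll":0},
    {"x":0,"y":-0.3,"z":0,"roll":0},
    {"x":0,"y":-0.3,"z":0,"roll":0},
    {"x":0,"y":-0.3,"z":0,"roll":0},
    {"x":0,"y":0,"z":0,"roll":0}
  ]
}}

```text
clock: 8.55
tool_pos: [0.6368, -0.2785, 0.0666]
orientation: [180.0, -0.0, 5.9]
force: [0.6, 0.0, 0.8]
opening: 0.0875
```

>>> {"name": "jog_arm", "arguments": {
  "commands": [
    {"x":0,"y":-0.3,"z":0,"roll":0},
    {"x":0,"y":-0.3,"z":0,"roll":0},
    {"x":0,"y":0,"z":0,"roll":0}
  ]
}}

```text
clock: 8.85
tool_pos: [0.6362, -0.2738, 0.0667]
orientation: [179.9, -0.0, 5.9]
force: [0.5, -4.3, -1.0]
opening: 0.0874
```

```bash
python3 - <<'E'
from h import *
s=ctrl.snapshot("scene");im=s["image"][:,:,::-1]
cv2.imwrite("pics/scene4.png",cv2.resize(im[150:280,20:220],None,fx=4,fy=4,interpolation=cv2.INTER_CUBIC))
o=ctrl.get_obs();print(o["force"],o["tool_pos"],o["opening"])
E
```

```text
[ 0.10483854 -4.65124437 -0.10130462] [ 0.6362368  -0.27381745  0.06671128] 0.08764311387015464
```

View pics/scene4.png

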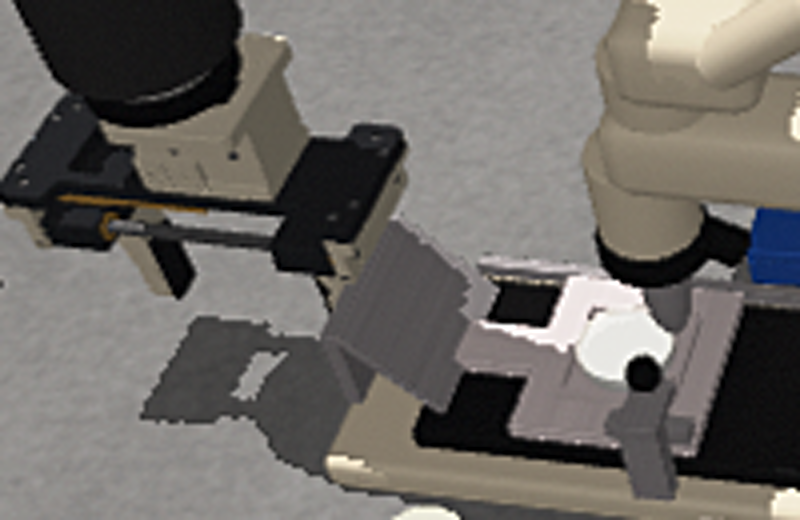

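>>> {"name": "jog_arm", "arguments": {
  "commands": [
    {"x":0,"y":-0.5,"z":0,"roll":0},
    {"x":0,"y":-0.6,"z":0,"roll":0},
    {"x":0,"y":-0.6,"z":0,"roll":0},
    {"x":0,"y":-0.6,"z":0,"roll":0},
    {"x":0,"y":-0.6,"z":0,"roll":0},
    {"x":0,"y":-0.6,"z":0,"roll":0},
    {"x":0,"y":-0.6,"z":0,"roll":0},
    {"x":0,"y":-0.4,"z":0,"roll":0},
    {"x":0,"y":0,"z":0,"roll":0}
  ]
}}

```text
clock: 9.8
tool_pos: [0.6313, -0.2293, 0.0667]
orientation: [179.9, 0.0, 5.9]
force: [-0.1, -7.2, -1.7]
opening: 0.0874
```

```bash
python3 - <<'E'
from h import *
s=ctrl.snapshot("scene");im=s["image"][:,:,::-1]
cv2.imwrite("pics/scene5.png",cv2.resize(im[60:330,0:310],None,fx=2.2,fy=2.2,interpolation=cv2.INTER_CUBIC))
o=ctrl.get_obs();print(o["force"],o["tool_pos"],o["opening"])
E
```

```text
[ 0.77500136 -6.93045981 -1.20798791] [ 0.63128636 -0.22936783  0.06670215] 0.08745269728474388
```

View pics/scene5.png

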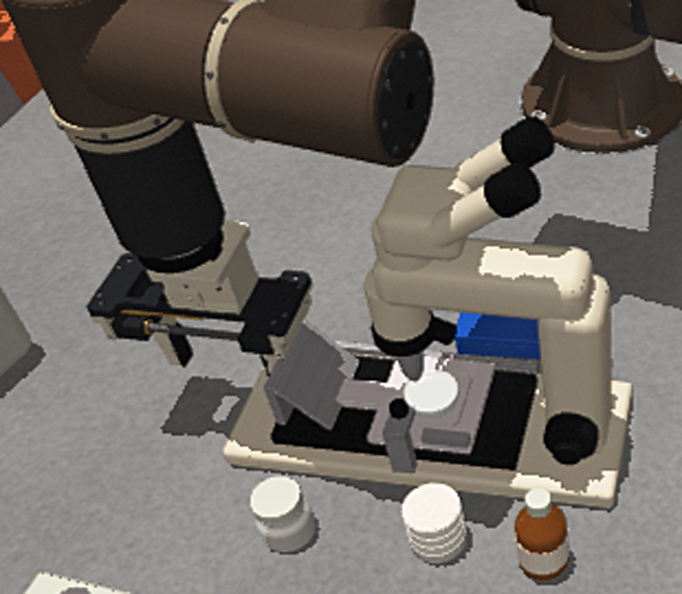

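>>> {"name": "jog_arm", "arguments": {
  "commands": [
    {"x":0,"y":-0.5,"z":0,"roll":0},
    {"x":0,"y":-0.5,"z":0,"roll":0},
    {"x":0,"y":-0.4,"z":0,"roll":0},
    {"x":0,"y":-0.2,"z":0,"roll":0},
    {"x":0,"y":0,"z":0,"roll":0}
  ]
}}

```text
clock: 10.35
tool_pos: [0.6295, -0.2137, 0.0667]
orientation: [179.9, 0.0, 5.9]
force: [-0.1, -9.2, -1.4]
opening: 0.0879
```

>>> {"name": "jog_arm", "arguments": {
  "commands": [
    {"x":0,"y":-0.15,"z":0,"roll":0},
    {"x":0,"y":0,"z":0,"roll":0}
  ]
}}

```text
clock: 10.55
tool_pos: [0.6294, -0.2131, 0.0668]
orientation: [179.9, 0.0, 5.9]
force: [0.4, -13.1, -1.4]
opening: 0.0876
```

>>> {"name": "jog_arm", "arguments": {
  "commands": [
    {"x":0,"y":-0.15,"z":0,"roll":0},
    {"x":0,"y":0,"z":0,"roll":0}
  ]
}}

```text
clock: 10.75
tool_pos: [0.6294, -0.2129, 0.0669]
orientation: [179.8, 0.0, 5.9]
force: [0.5, -19.3, -3.6]
opening: 0.0872
```

```bash
python3 - <<'E'
from h import *
o=ctrl.get_obs();print(o["force"],o["tool_pos"],o["opening"])
s=ctrl.snapshot("scene");im=s["image"][:,:,::-1]
cv2.imwrite("pics/scene6.png",cv2.resize(im[150:280,60:260],None,fx=4,fy=4,interpolation=cv2.INTER_CUBIC))
p=np.load("pose.npy")
c,q=np.cos(p[2]),np.sin(p[2])
M=lambda m:np.array([p[0]+c*m[0]-q*m[1],p[1]+q*m[0]+c*m[1],m[2]])
print("exp plate corner at stop",proj(s,M((.046,-.12,.1))),proj(s,M((-.046,-.12,.1))), "dish",proj(s,M((0,.03,.066))))
print([(r["confidence"],np.array(r["position"])*[560,420]) for n in("push_face","dish_center","pin_top") for r in ctrl.search_frame("scene",n)[:1]])
E
```

```text
[  0.48217592 -19.29931318  -3.64836753] [ 0.62942291 -0.21291486  0.06691834] 0.08724047841718051
exp plate corner at stop [127.84965824 236.55096008] [142.65672537 205.40537781] dish [204.0335613  238.11489405]
[(0.65, array([172.48 , 238.896])), (0.65, array([204.288, 238.686])), (0.64, array([180.096, 246.792]))]
```

View pics/scene6.png

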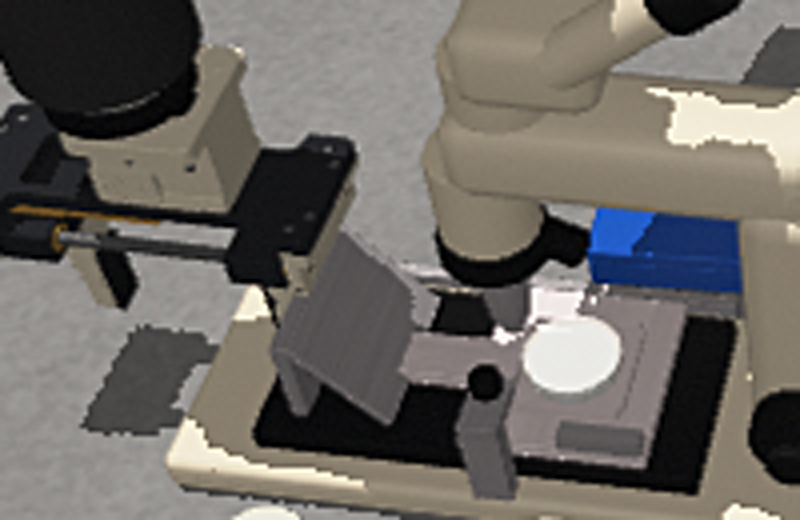

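>>> {"name": "jog_arm", "arguments": {
  "commands": [
    {"x":0,"y":2,"z":0,"roll":0},
    {"x":0,"y":4,"z":0,"roll":0},
    {"x":0,"y":4,"z":0,"roll":0},
    {"x":0,"y":4,"z":0,"roll":0},
    {"x":0,"y":2,"z":0,"roll":0},
    {"x":0,"y":0,"z":0,"roll":0},
    {"x":0,"y":0,"z":0,"roll":0},
    {"x":0,"y":0,"z":0,"roll":0},
    {"x":0,"y":0,"z":0,"roll":0},
    {"x":0,"y":0,"z":0,"roll":0},
    {"x":0,"y":0,"z":0,"roll":0},
    {"x":0,"y":0,"z":0,"roll":0}
  ]
}}

```text
clock: 12.15
tool_pos: [0.6462, -0.3678, 0.0668]
orientation: [180.0, -0.0, 5.9]
force: [0.2, -0.1, -0.1]
opening: 0.0878
```

```bash
python3 - <<'E'
from h import *
o=ctrl.get_obs();print(o["clock"],o["force"],o["tool_pos"])
s=ctrl.snapshot("scene");im=s["image"][:,:,::-1]
cv2.imwrite("pics/scene7.png",cv2.resize(im[60:330,0:310],None,fx=2.2,fy=2.2,interpolation=cv2.INTER_CUBIC))
cv2.imwrite("pics/top7.png",ctrl.snapshot("top")["image"][:,:,::-1])
p=np.load("pose.npy")
c,q=np.cos(p[2]),np.sin(p[2])
M=lambda m:np.array([p[0]+c*m[0]-q*m[1],p[1]+q*m[0]+c*m[1],m[2]])
for v in(0,.035,.065):print(v,"plate corner",proj(s,M((.046,-.185+v,.1))), "dish",proj(s,M((0,v-.035,.066))))
print([(n,r["confidence"],np.array(r["position"])*[560,420]) for n in("push_face","dish_center","pin_top") for r in ctrl.search_frame("scene",n)[:1]])
E
```

```text
12.15 [ 0.21854535 -0.12800019 -0.11252013] [ 0.64618646 -0.36783925  0.0667557 ]
0 plate corner [ 98.70607694 233.13644432] dish [175.58544551 234.82455157]
0.035 plate corner [114.35492614 234.96989237] dish [190.86253512 236.5915177 ]
0.065 plate corner [127.84965824 236.55096008] dish [204.0335613  238.11489405]
[('push_face', 0.91, array([157.696, 235.914])), ('dish_center', 0.57, array([191.52, 235.41])), ('pin_top', 0.49, array([184.072, 246.204]))]
```

View pics/scene7.png

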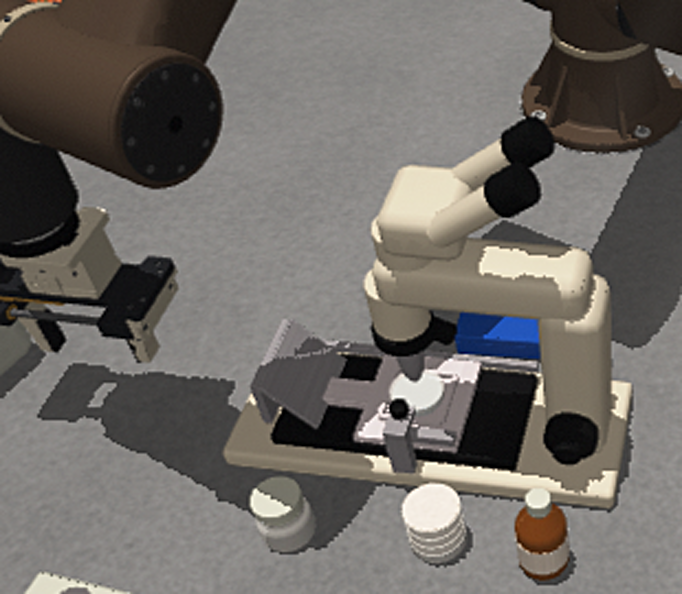

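View pics/top7.png

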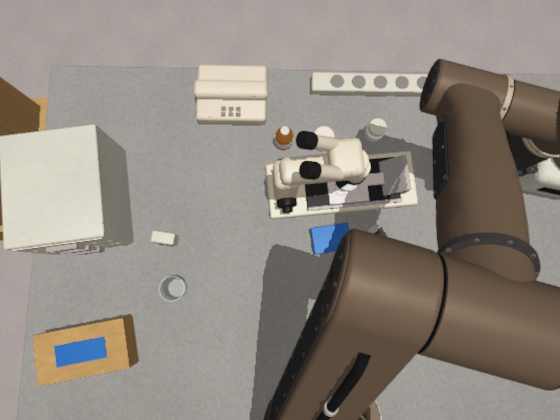

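```bash
python3 - <<'E'
from h import *
s=ctrl.snapshot("scene");im=s["image"][:,:,::-1]
cv2.imwrite("pics/scene8.png",cv2.resize(im[130:300,0:220],None,fx=3.4,fy=3.4,interpolation=cv2.INTER_CUBIC))
E
```

```text
(no output)
```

View pics/scene8.png

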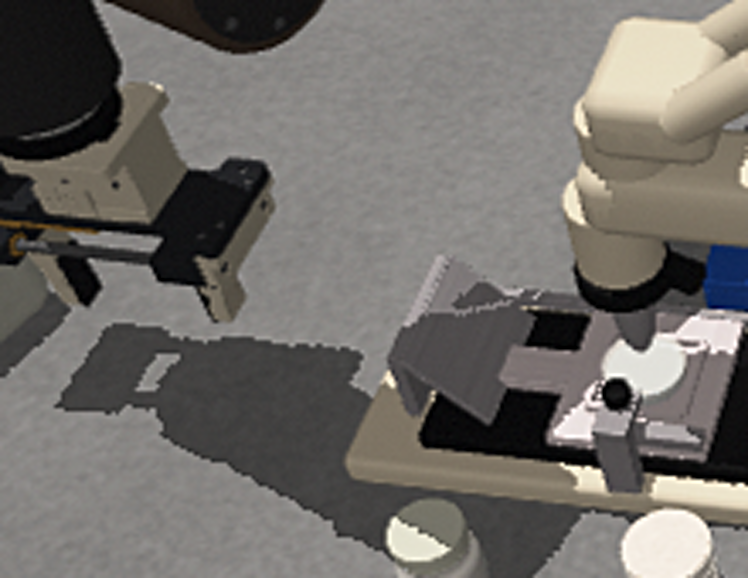

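>>> {"name": "jog_arm", "arguments": {
  "commands": [
    {"x":0,"y":-2,"z":0,"roll":0},
    {"x":0,"y":-2,"z":0,"roll":0},
    {"x":0,"y":0,"z":0,"roll":0},
    {"x":0,"y":0,"z":0,"roll":0},
    {"x":0,"y":0,"z":0,"roll":0}
  ]
}}

```text
clock: 12.95
tool_pos: [0.6421, -0.3284, 0.0668]
orientation: [180.0, -0.0, 5.9]
force: [0.4, -0.1, -0.1]
opening: 0.0875
```

```bash
python3 - <<'E'
from h import *
s=ctrl.snapshot("scene");t=ctrl.snapshot("top")
print([(n,r["confidence"],np.array(r["position"])*[560,420]) for n in("push_face","dish_center","pin_top") for r in ctrl.search_frame("scene",n)[:1]])
o=ctrl.get_obs();print(o["clock"],o["force"],o["tool_pos"],abs(o["qvel"]).max())
print(ctrl.close_job())
E
```

```text
[('push_face', 0.78, array([157.696, 236.292])), ('dish_center', 0.76, array([193.48, 235.62])), ('pin_top', 0.41, array([182.   , 246.918]))]
13.2 [-0.87912328 -0.01225604  0.42820353] [ 0.64184752 -0.32878491  0.06645526] 0.0714310563907041
the job is handed in; nothing more can be done
None
```

The carriage is caught at its middle position with the dish under the lens, and I handed the job in at about 13.2 s.

- **Push:** I pushed the outer face of the plate with the back of one open fingertip. I kept the gripper open so that the wrist stayed away from the eyepieces. The force was about 4.5 N at first contact and 9 N near the end. At the stop it rose to about 19 N while the tool moved only 0.2 mm, and the dish then showed where the end stop should put it.
- **Release:** I backed away faster than the carriage returns, so it sprang back by itself.
- **Last checks:** The dish was at pixel (191–193, 235) in the scene camera, against (191, 237) expected for the middle position. The plate corner was at (114, 234), against (114, 235) expected. The gripper was about 8 cm clear of the plate with roughly zero force. In the last pictures viewed, the objects still in sight stood where they were; the arm hid part of the counter in the top view.
- **Disagreements:**
  - The tool travelled about 61 mm from the contact point I noted, against 65 mm nominal, because that point was only known to about 4 mm. I took the hard stop from the force rise and the picture instead.
  - The network's push-face point was far from the plate's outer face in the later pictures, probably a wrong detection, so I did not use it.
- **Not confirmed directly:** I did not measure the stop pin's drop. I infer it from the carriage staying at the middle.

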